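Pin the crank to the steering mirror and aim it at the cross

TASK

Take the loose pin out of its parking block and drop it fully home through the mirror turntable's hole and the crank arm's hole below it, so that the crank turns the mirror. Then take the crank's upright handle and swing it until the little camera on the breadboard sees the cross-topped post in the middle of the mirror; a spring pulls the mirror back, so finish while still holding the handle, with the mirror steady at that angle. Do not touch the mirror, and leave the other things on the table where they are.

Things in the scene. Friction and masses are not known exactly. Their poses are not given: they have to be found in the camera images.
- bench: Fixed aluminium breadboard, 220x327x10 mm, without its far left corner; place and yaw vary. Origin on the table under the mirror's upright turning axis; the plate reaches 45 mm to its -x, 175 to +x, 155 to -y, 172 to +y. x points away from the robot at yaw 0. At rest the crank arm points to 2.44 rad in this frame (anticlockwise from x, seen from above).
- lens (a point): Centre of the lens front of the little black camera (40x34x34 mm on a 12 mm post, top at 75 mm) fixed on the breadboard; 150 mm from the mirror axis, 58 mm above the table, looking level at the mirror's centre.
- mirror (a point): Upright mirror, 48 mm wide, 44 high, 6 thick, top 80 mm above the table. Origin: centre of the reflecting face, on the turning axis, 58 mm up; x is the face's outward normal, pointing straight away from the pin holes. The camera sees the cross in the middle of the mirror when this normal halves the level angle between the directions from here to the lens and to the cross.
- turntable (a joint): Turn of the mirror, rad: 0 at the rest stop, where a spring holds it (normal at -0.70 rad in the breadboard's frame), growing anticlockwise seen from above to 1.35. Spring 0.10 N m/rad, preloaded by 0.4 rad: 0.4 to 1.5 N at the handle. Needed angle between 0.4 and 1.0. Follows the crank only with the pin in, which leaves about 0.04 rad of play.
- cross_target: The post to be seen, fixed on the breadboard: its top is a three-way cross of six rounded arms, 41 mm over the tips, centre 48 mm above this origin (58 above the table). It stands 150 mm from the mirror axis at one of three stations, 0.25, 0.75 or 1.25 rad from the breadboard's x towards its y; the other two carry a ball (30 mm) and an upright drum (26x30 mm).
- mirror_hole (a point): Centre of the mouth of the pin hole in the turntable's lug (upper arm), 12 mm wide, 32 mm above the table, 50 mm from the axis, behind the mirror. The lug is 8 mm thick; under a 2 mm gap follows the crank arm.
- crank_hole (a point): Centre of the mouth of the 12 mm hole in the crank arm (8 mm thick, 26 mm wide), 22 mm above the table, 50 mm from the axis. Under the lug's hole at the start.
- crank: Steel crank arm that turns about the mirror's axis under the turntable, with light friction (0.02 N m) and no spring. Origin on the table under the axis; the arm points along its -x, at rest against a stop at the same yaw as the mirror's normal.
- handle (a point): Grip point on the crank's upright round handle: a 12 mm steel rod 115 mm from the axis, from 22 to 88 mm above the table; this point is 74 mm up. May turn between the fingers.
- pin_block: Fixed grey block, 50x50x26 mm, with one through hole 13 mm wide in its centre, the pin's parking place. Origin under its centre, on the table.
- pin: Loose upright steel pin, 57 mm long, about 40 g. Origin at the foot's centre, z along it. Shank 10 mm thick up to 19 mm, tapered foot; collar 20 mm thick from 19 to 23 mm, which rests on a hole's rim; round grip 14 mm thick from 25 to 52 mm; cap 18 mm thick to 57 mm. Parked, its foot is 7 mm above the table; fully home in the mirror, 13 mm.
- timer: White lab timer lying flat, 62x66x20 mm; a loose bystander on the table, to be left alone. Origin under its centre.
- tape: Roll of tape lying flat, 98 mm across, 20 mm high; a loose bystander on the table, to be left alone. Origin under its centre.
- dropper: Small screw-cap bottle, 34 mm across, 62 mm high; a loose bystander on the table, to be left alone. Origin under its centre.
- beaker: Small glass beaker, 46 mm across, 58 mm high; a loose bystander on the table, to be left alone. Origin under its centre.
- pen: Marker pen lying flat, 136 mm long along its own y, 12 mm thick; a loose bystander on the table, to be left alone. Origin under its centre.
There are look-alikes about, which are no part of the job. Leave any purple look-alike of the pin alone.

How it is judged:
By the outcome, as a careful person would: the job done as asked, in the order asked, and still so for the second after the job is handed in, while the arm keeps its last pose, push and grip.
It also fails if it takes over 51 s, if anything falls off the work surface, if the arm or the gripper's body presses on something with over 40 N, if the wrist force passes 120 N, or if a joint passes its speed limit or range.

ROBOT

A 6-joint arm with a two-finger parallel gripper is mounted at the origin on a cart in front of the work surface, level with it; the furniture and walls round the work are solid. World frame = base frame: x ahead of the robot, y to its left, z up, the work surface at z = 0. Lengths are in mm, angles in rad, forces in N, time in s.
With the tool pointing down it reaches from about 350 to 775 mm from the base axis. Payload 7.3 kg.
Tool frame: the origin (TCP) lies at the very end of the fingers, on their centre line; the grasp point (between the pads) lies 19 mm behind it; z points along the fingers, y is the line along which they close (so a half turn about z gives the same grasp; the last joint's range is limited). The gripper opens to 92 mm and grips with 3 to 60 N. Pads are 19 mm wide; open, the fingers measure 130 mm over their backs; the gripper's body (75 mm by 190 mm) begins 47 mm behind the grasp point.
Start: joints at [1.109, 0.342, 1.524, -0, 1.275, -0.146], TCP at [163.038, 499.062, 226.741] pointing down, gripper open.
Joint ranges: [-2.53, 2.53], [-0.77, 2.02], [0.04, 2.7], [-1, 4.14], [0.28, 2.66], [-3.11, 3.11]. Speed limits (rad/s): [2.57, 2.57, 3.14, 3.14, 3.14, 3.14].

INTERFACE

Orientations are given as [roll, pitch, yaw] about the fixed x, y, z axes, in that order (R = Rz(yaw) Ry(pitch) Rx(roll)).
In Python, from plant import bot gives the robot as it stands.
- The arm moves only by the tool jog_arm, never from a script. Its argument "targets" is a list of rows, each an object with "xyz": the shift along the tool's x, y, z as a fraction of full scale, a list of three; "spin": the turn about the tool's z as a fraction of full scale. In form: [{"xyz": [x, y, z], "spin": spin}, ...]. A call has exactly 10 rows; each row shifts and turns the commanded pose from where the row before left it, along the tool's axes as they then stand; what a row does not reach is not made up. Full scale, the value 1, is 80 mm for a shift and 0.1 rad for a turn. A row lasts 1/8 s, in which the tool goes at most 62.5 mm and 10.7 degrees, less where a joint would pass 70% of its speed; a pose out of reach is approached as far as the arm can. A call with a number of a shift or a turn outside -1 to 1 is refused whole. A call with a gripper value outside its range is refused whole. "gripper" is the opening in per cent of the stroke, from 0 (shut) to 100 (fully open), set as the call begins (left out, the last holds). The fingers move at their own pace and stop on an object; the grip force is fixed at half the most. Time passes only in rows, so rows that do not move let the fingers close, or fill a call up. It gives the time, the measured TCP pose, the force, the opening and the grip force at its end, in the units of the state.
- bot.get_obs(): the state, without advancing time (a new reading comes with each control period).
- bot.capture(name): name is "side" or "top"; returns the picture (480x640x3 uint8, blue, green, red); there is no depth.
- bot.get_calibration(name): a dict with "vfov" (degrees; the focal length in pixels is half the picture's height over the tangent of half this angle, whatever the lens; pixels are square), "cx", "cy" (the principal point, pixels), "k1" (the pictures are not rectified: a ray, as slopes to the right and down, at radius r is drawn at 1 + k1 r^2 times it, then the intrinsics apply), "eye" and "rotation" of the camera in the world. Camera axes: x right, y down, z forward; pixel columns grow to the right and rows downward; lengths in mm; the calibration is good to about 2 mm. A picture is of the moment at which its call begins. get_calibration takes no time and is no camera call.
- bot.close_job(): hands the job in; it is judged then, once.
The state is a dict: "time": time; "joint_positions": joint angles; "dq": joint speeds; "tau": joint torques, N m; "tool_pos": TCP position; "tcp_rot": TCP orientation; "contact_force": force on the tool from outside, world axes, zero at the start; "moment": the same for the moment, N m; "grip_width": finger opening in mm; "finger_force": force on a finger pad.
Only numpy, scipy, OpenCV 4.12 (cv2) and the standard library are available. Lean on these libraries where they do the work, as an engineer would, in place of code of your own. Each camera call takes 0.05 s, during which the arm holds its last target. There are 200 camera calls.

## Working session

There is one attempt and no reset: what is moved stays moved. The work goes in short steps, Python scripts to look and compute and a tool call to move; the robot and the scene stay as the last step left them, time stands still between calls to the robot, and variables do not carry over. Pictures are saved under pics/ and viewed, at most 10 in all, crops included, and the job is handed in when it is done.

Besides the shell and the picture viewer there is one more tool, called after ">>>" as name(argument=value, ...), one argument or row to a line, values as JSON. jog_arm: Moves the arm, as the interface text tells. Shift numbers are shares of 80 mm and turn numbers shares of 0.1 rad, none past 1 either way. Its arguments: {"type":"object","properties":{"targets":{"type":"array","items":{"type":"object","properties":{"xyz":{"type":"array","items":{"type":"number"}},"spin":{"type":"number"}}}},"gripper":{"type":"number"}},"required":["targets"]}

```bash
mkdir -p pics; ls; cat > h.py <<'E'
import numpy as np,cv2
from plant import bot
def cal(n):
    c=bot.get_calibration(n); f=240/np.tan(np.radians(c['vfov'])/2)
    return c,f,np.array(c['rotation'],float),np.array(c['eye'],float)
def ray(n,u,v):
    c,f,R,e=cal(n); d=np.array([(u-c['cx'])/f,(v-c['cy'])/f]); s=d.copy()
    for _ in range(30): s=d/(1+c['k1']*(s@s))
    r=R@np.array([s[0],s[1],1.]); return e,r/np.linalg.norm(r)
def onz(n,u,v,z):
    e,r=ray(n,u,v); return e+r*(z-e[2])/r[2]
def proj(n,p):
    c,f,R,e=cal(n); q=R.T@(np.array(p,float)-e); s=q[:2]/q[2]; s=s*(1+c['k1']*(s@s))
    return s*f+[c['cx'],c['cy']]
def tri(p,q):
    e1,r1=ray('top',*p);e2,r2=ray('side',*q)
    t=np.linalg.lstsq(np.c_[r1,-r2],e2-e1,rcond=None)[0]
    a,b=e1+t[0]*r1,e2+t[1]*r2
    return (a+b)/2,np.linalg.norm(a-b)
E
python3 - <<'E'
from h import *
for n in('top','side'):
    cv2.imwrite(f'pics/{n}0.png',bot.capture(n)); print(n,bot.get_calibration(n))
print(bot.get_obs())
E
```

```text
pics
top {'vfov': 44.25101668317125, 'cx': 304.52946100256975, 'cy': 235.98462538920558, 'k1': -0.18544230895883262, 'eye': array([ 468.52548245,  108.68291284, 1419.38785004]), 'rotation': array([-3.08319499,  0.01090613, -1.58788435])}
side {'vfov': 53.46398546206956, 'cx': 322.89345779209583, 'cy': 236.58056425818316, 'k1': 0.026814821811421852, 'eye': array([456.24139576, 983.75274663, 403.97573151]), 'rotation': array([-1.91143615,  0.02117034, -3.07116983])}
{'time': 0.1, 'joint_positions': array([ 1.10899691e+00,  3.42664471e-01,  1.52490980e+00, -2.27561080e-05,
        1.27541036e+00, -1.46003674e-01]), 'dq': array([ 0.0004376 , -0.00135539, -0.00155304,  0.00185839, -0.00034164,
        0.0006827 ]), 'tau': array([ 2.71117111e-03, -4.32008493e+01, -2.44698125e+01,  7.19421892e-02,
        5.27774740e-02, -4.22177254e-05]), 'tool_pos': array([162.87501549, 498.71489659, 226.11261504]), 'tcp_rot': array([-3.14021232e+00, -1.80982908e-04,  2.82580342e+00]), 'contact_force': array([-0.0328648 , -0.20149571,  0.17018675]), 'moment': array([ 0.03757201, -0.0467419 , -0.01332228]), 'finger_force': 0.0, 'grip_width': 91.62288299584945}
```

Rotation is given as rpy; fixing the helper.

```bash
sed -i "s/np.array(c\['rotation'\],float)/Rotation.from_euler('xyz',c['rotation']).as_matrix()/; 1a from scipy.spatial.transform import Rotation" h.py; python3 -c "
from h import *
print(proj('top',[162.9,498.7,226]),proj('side',[162.9,498.7,226]))"
```

```text
[125.22895434 420.06314986] [645.64915169 242.86955218]
```

View pics/top0.png

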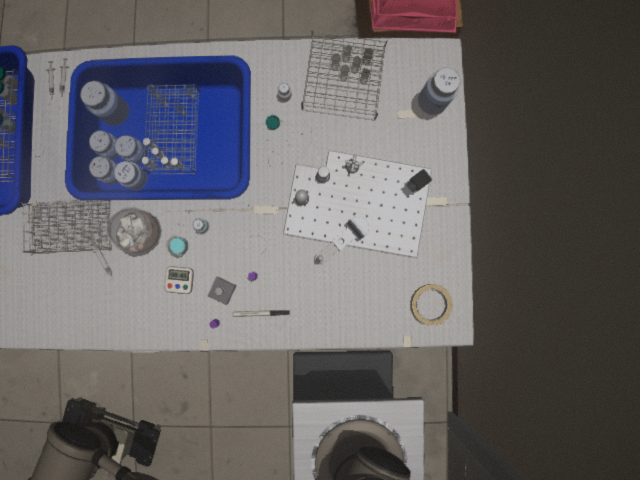

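View pics/side0.png

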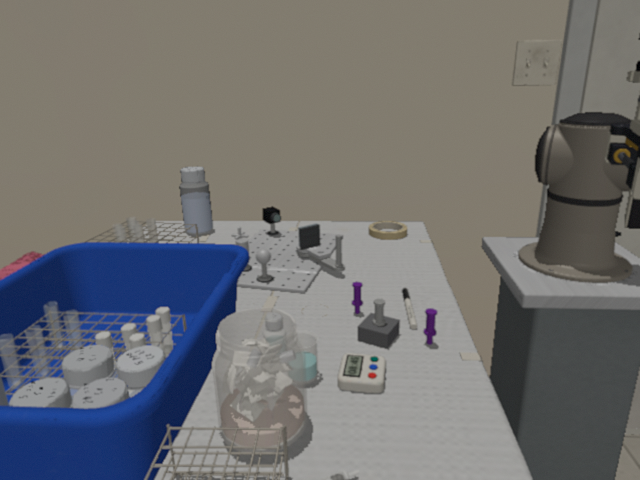

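Top: bench plate with corners near (417,257), (430,168), (284,233); mirror (355,230), handle (318,260), black camera (418,182), cross (352,166), ball (302,198), drum (323,174); pin block (222,290) with purple decoys at (252,276) and (214,323). Side: pin at about (379,311), handle (339,250). Next I enlarge both.

```bash
python3 - <<'E'
from h import *
t=cv2.imread('pics/top0.png');s=cv2.imread('pics/side0.png')
def crop(im,x,y,w,h,k): return cv2.resize(im[y:y+h,x:x+w],None,fx=k,fy=k,interpolation=cv2.INTER_CUBIC)
cv2.imwrite('pics/c1.png',crop(t,280,145,160,120,5))
a=crop(t,195,255,80,60,5); b=crop(s,345,280,80,75,5); c=crop(s,230,200,133,100,3)
o=np.zeros((600,800,3),np.uint8); o[:300,:400]=a; o[:375,400:]=b; o[300:600,:399]=c
cv2.imwrite('pics/c2.png',o)
E
```

```text
(no output)
```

View pics/c1.png

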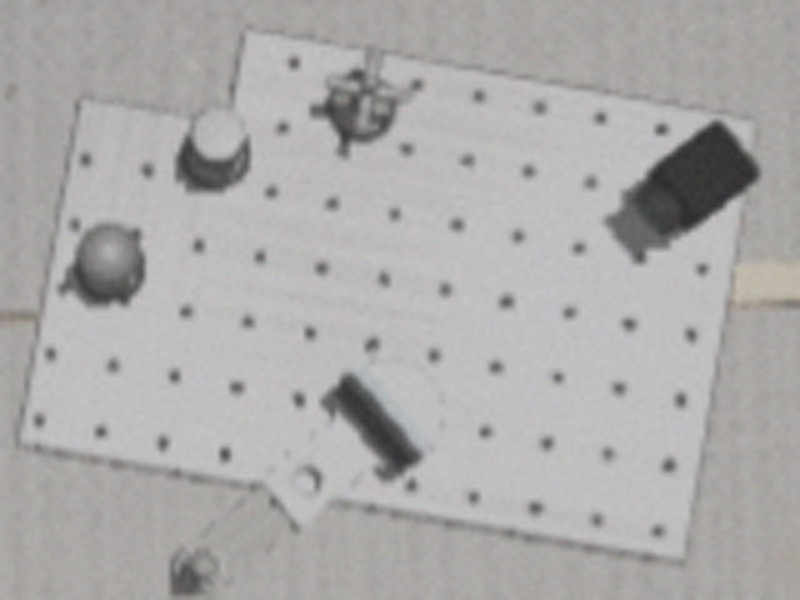

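View pics/c2.png

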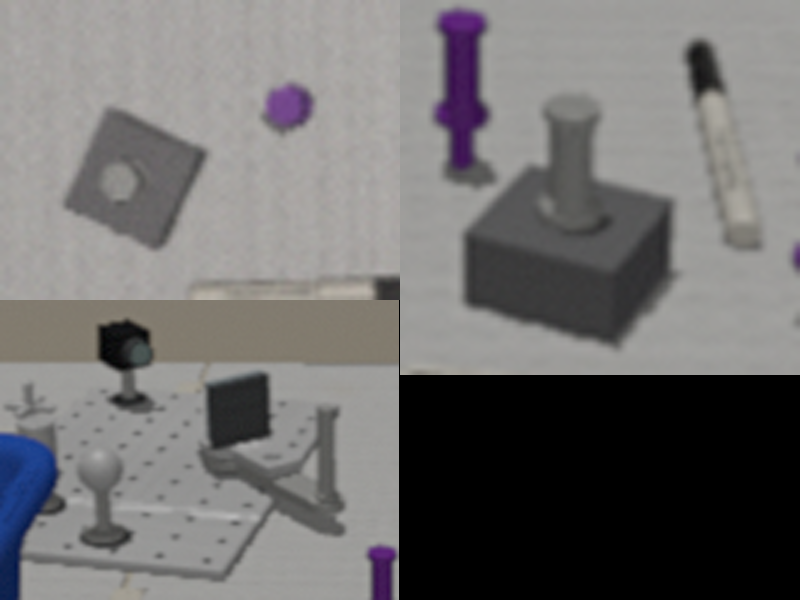

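Crops show: pin cap at top px (218.6,291.0), side px (379.2,301); bench corners, the lug hole at top px (341.2,241), handle top near (320,258), and the cross at the station nearest +x (about (352,166)). I'll compute positions.

```bash
cat > m.py <<'E'
from h import *
from scipy.optimize import least_squares
C=lambda u,v:(280+(u+.5)/5-.5,145+(v+.5)/5-.5)
P=[onz('top',*C(*p),10)[:2] for p in[(22,443),(684,556),(754,120)]]
Q=np.array([[-45,172],[-45,-155],[175,-155]],float)
f=lambda p:np.r_[[np.array(p[:2])+[np.cos(p[2])*q[0]-np.sin(p[2])*q[1],np.sin(p[2])*q[0]+np.cos(p[2])*q[1]]-w for q,w in zip(Q,P)]].ravel()
s=least_squares(f,[450,60,0]);O=s.x[:2];yaw=s.x[2]
if __name__=='__main__':
    print('bench',s.x,s.fun.round(1))
    def show(n,p):
        d=p[:2]-O; a=np.arctan2(d[1],d[0])-yaw
        print(n,p.round(1),'r',np.hypot(*d).round(1),'ang',a.round(3))
    show('hole',onz('top',*C(308,480),32)); show('handle',onz('top',*C(203,565),88))
    show('cross',onz('top',*C(365,105),68)); show('ball',onz('top',*C(108,257),58)); show('drum',onz('top',*C(218,135),73))
    show('camtop far-centre',onz('top',*C(720,155),75))
    X=lambda a,r,z:np.r_[O+r*np.array([np.cos(a+yaw),np.sin(a+yaw)]),z]
    for a,r,z in[(2.44,50,32),(2.44,115,88),(1.25,150,58),(.75,150,58),(.25,150,58)]:
        print(a,X(a,r,z).round(1),'crop px',((proj('top',X(a,r,z))-[280,145])*5+2).round(0),'side',proj('side',X(a,r,z)).round(1))
    print('pin',tri((218.6,291.0),(379.2,301)),onz('top',218.6,291.0,64))
    # block top corners
    B=lambda u,v:(195+(u+.5)/5-.5,255+(v+.5)/5-.5)
    for c in[(110,107),(206,152),(162,250),(66,206)]: print(onz('top',*B(*c),26 if c[1]<220 else 26).round(1))
    for u,v in((252,276),(214,323)): print('purple',onz('top',u,v,57).round(1))
E
python3 m.py
```

```text
bench [ 5.69982877e+02 -2.50203421e+00 -1.90664235e-01] [-0.3  3.2 -2.4 -1.3  2.7 -1.9]
hole [537.5  36.3  32. ] r 50.6 ang 2.459
handle [497.2  87.4  88. ] r 115.7 ang 2.442
cross [709.1   7.9  68. ] r 139.5 ang 0.266
ball [641.5 128.3  58. ] r 149.1 ang 1.261
drum [695.3  76.5  73. ] r 148.1 ang 0.753
camtop far-centre [ 682.4 -155.7   75. ] r 190.0 ang -0.747
2.44 [538.6  36.4  32. ] crop px [308. 478.] side [319.3 252.1]
2.44 [497.8  87.   88. ] crop px [204. 564.] side [337.1 235.3]
1.25 [643.4 128.3  58. ] crop px [108. 253.] side [262.  256.5]
0.75 [697.1  77.1  58. ] crop px [216. 137.] side [241.  247.1]
0.25 [719.7   6.4  58. ] crop px [366.  86.] side [238.4 235.7]
pin (array([423.97089757, 322.25814734,  64.13745458]), np.float64(1.1835153441410668)) [424.55822522 322.25828462  64.        ]
[458.9 332.6  26. ]
[437. 287.  26.]
[390.9 308.7  26. ]
[412.2 354.3  26. ]
purple [458.  245.1  57. ]
purple [350.3 335.3  57. ]
```

```bash
python3 - <<'E'
from m import *
t=cv2.imread('pics/top0.png');h=cv2.cvtColor(t,cv2.COLOR_BGR2HSV)
m=((h[...,2]<75)*255).astype(np.uint8); r=np.zeros_like(m); r[160:205,395:440]=m[160:205,395:440]
cs,_=cv2.findContours(r,0,2); c=max(cs,key=cv2.contourArea)
rect=cv2.minAreaRect(c); box=cv2.boxPoints(rect); print(rect,cv2.contourArea(c))
W=np.array([onz('top',*b,75)[:2] for b in box]); print(W.round(1),[np.linalg.norm(W[i]-W[i-1]).round(1) for i in range(4)])
ce=W.mean(0)-O; print('body centre r',np.hypot(*ce),'ang',np.arctan2(ce[1],ce[0])-yaw)
for i in range(4):
    d=W[i]-W[i-1]; print(np.arctan2(d[1],d[0])-yaw)
E
```

```text
((418.05999755859375, 181.0800018310547), (13.40000057220459, 22.800003051757812), 53.13010025024414) 264.0
[[ 666.6 -111.5]
 [ 698.1 -155.3]
 [ 672.8 -173.2]
 [ 641.5 -129.4]] [np.float64(30.9), np.float64(53.9), np.float64(31.0), np.float64(53.8)]
body centre r 171.80085809904892 ang -0.7605279287183583
0.8088085256671228
-0.7564745851401112
-2.3342447010092706
2.3827129126222033
```

>>> jog_arm(
  targets=[
    {"xyz": [-0.475,-0.136,0],"spin": 0},
    {"xyz": [-0.475,-0.136,0],"spin": 0},
    {"xyz": [-0.475,-0.136,0],"spin": 0},
    {"xyz": [-0.475,-0.136,0],"spin": 0},
    {"xyz": [-0.475,-0.136,0],"spin": 0},
    {"xyz": [-0.475,-0.136,0],"spin": 0},
    {"xyz": [-0.475,-0.136,0],"spin": 0},
    {"xyz": [-0.475,-0.136,0],"spin": 0},
    {"xyz": [0,0,0.1],"spin": 1},
    {"xyz": [0,0,0.1],"spin": 1},
  ],
  gripper=100,
)

```text
time: 1.35
tool_pos: [425.2, 321.3, 210.0]
tcp_rot: [-3.141, -0.001, 2.621]
contact_force: [-1.1, 0.5, -0.1]
grip_width: 91.7
finger_force: 0.0
```

>>> jog_arm(
  targets=[
    {"xyz": [0,0,0.25],"spin": 0.94},
    {"xyz": [0,0,0.25],"spin": 0.94},
    {"xyz": [0,0,0.25],"spin": 0.94},
    {"xyz": [0,0,0.25],"spin": 0.93},
    {"xyz": [0,0,0.25],"spin": 0},
    {"xyz": [0,0,0.25],"spin": 0},
    {"xyz": [0,0,0.25],"spin": 0},
    {"xyz": [0,0,0.25],"spin": 0},
    {"xyz": [0,0,0.25],"spin": 0},
    {"xyz": [0,0,0],"spin": 0},
  ],
)

```text
time: 2.6
tool_pos: [423.9, 321.3, 29.3]
tcp_rot: [-3.138, -0.001, 2.251]
contact_force: [-0.6, -0.3, 0.5]
grip_width: 91.5
finger_force: 0.0
```

>>> jog_arm(
  targets=[
    {"xyz": [0,0,0]},
    {"xyz": [0,0,0]},
    {"xyz": [0,0,0]},
    {"xyz": [0,0,0]},
    {"xyz": [0,0,0]},
    {"xyz": [0,0,0]},
    {"xyz": [0,0,0]},
    {"xyz": [0,0,0]},
    {"xyz": [0,0,0]},
    {"xyz": [0,0,0]},
  ],
  gripper=0,
)

```text
invalid input
```

>>> jog_arm(
  targets=[
    {"xyz": [0,0,0],"spin": 0},
    {"xyz": [0,0,0],"spin": 0},
    {"xyz": [0,0,0],"spin": 0},
    {"xyz": [0,0,0],"spin": 0},
    {"xyz": [0,0,0],"spin": 0},
    {"xyz": [0,0,0],"spin": 0},
    {"xyz": [0,0,0],"spin": 0},
    {"xyz": [0,0,0],"spin": 0},
    {"xyz": [0,0,0],"spin": 0},
    {"xyz": [0,0,0],"spin": 0},
  ],
  gripper=0,
)

```text
time: 3.85
tool_pos: [424.9, 321.9, 30.7]
tcp_rot: [-3.141, -0.0, 2.251]
contact_force: [-0.6, 0.4, 0.5]
grip_width: 15.3
finger_force: 28.7
```

>>> jog_arm(
  targets=[
    {"xyz": [0,0,-0.2],"spin": 0},
    {"xyz": [0,0,-0.3],"spin": 0},
    {"xyz": [0,0,-0.4],"spin": 0},
    {"xyz": [0,0,-0.4],"spin": 0},
    {"xyz": [0,0,-0.2],"spin": 0},
    {"xyz": [-0.2,-0.06,0],"spin": 0},
    {"xyz": [-0.4,-0.12,0],"spin": 0},
    {"xyz": [-0.4,-0.12,0],"spin": 0},
    {"xyz": [-0.4,-0.12,0],"spin": 0},
    {"xyz": [-0.4,-0.12,0],"spin": 0},
  ],
)

```text
time: 5.1
tool_pos: [481.9, 180.6, 150.1]
tcp_rot: [-3.14, -0.0, 2.25]
contact_force: [-0.2, -0.3, -0.4]
grip_width: 15.6
finger_force: 28.7
```

>>> jog_arm(
  targets=[
    {"xyz": [-0.4,-0.12,0],"spin": 0},
    {"xyz": [-0.4,-0.12,0],"spin": 0},
    {"xyz": [-0.4,-0.12,0],"spin": 0},
    {"xyz": [-0.4,-0.12,0],"spin": 0},
    {"xyz": [-0.265,-0.12,0],"spin": 0},
    {"xyz": [0,0,0.4],"spin": 0},
    {"xyz": [0,0,0.4],"spin": 0},
    {"xyz": [0,0,0.2],"spin": 0},
    {"xyz": [0,0,0],"spin": 0},
    {"xyz": [0,0,0],"spin": 0},
  ],
)

```text
time: 6.35
tool_pos: [539.1, 36.4, 71.6]
tcp_rot: [3.14, 0.001, 2.251]
contact_force: [-0.5, -0.3, -0.0]
grip_width: 15.3
finger_force: 28.7
```

```bash
python3 - <<'E'
from h import *
o=bot.get_obs();print(o['tool_pos'],o['tcp_rot'],o['grip_width'])
t=bot.capture('top');s=bot.capture('side');cv2.imwrite('pics/t1.png',t);cv2.imwrite('pics/s1.png',s)
crop=lambda im,x,y,w,h,k:cv2.resize(im[y:y+h,x:x+w],None,fx=k,fy=k,interpolation=cv2.INTER_CUBIC)
cv2.imwrite('pics/c3.png',crop(s,270,180,100,100,6))
for z in(64-23,30): print(proj('side',np.r_[o['tool_pos'][:2],z]))
E
```

```text
[539.10279959  36.43127955  71.63740393] [3.14038179e+00 1.10224889e-03 2.25090002e+00] 15.343212432320133
[319.00131868 248.15185107]
[319.12392311 252.9474943 ]
```

View pics/c3.png

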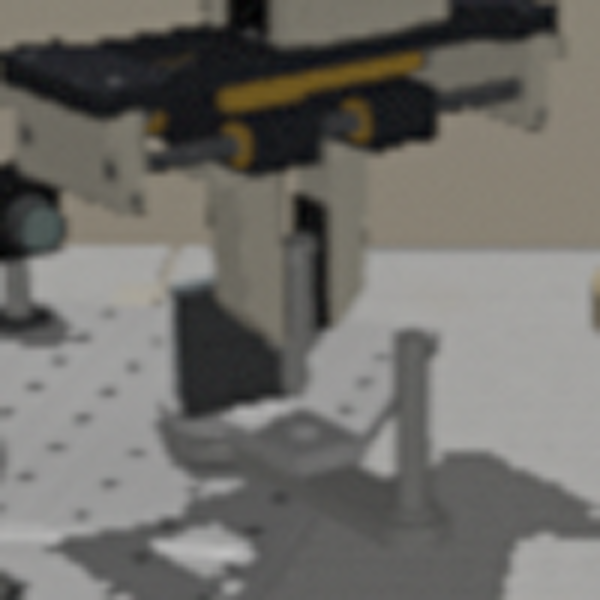

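The crop shows the pin held between the fingers, its foot near side px (318.5,245), with the lug hole just below and to the right at (320.1,251.7) and the handle at (338,236). I'll measure the offsets more precisely.

```bash
python3 - <<'E'
from m import *
s=cv2.cvtColor(cv2.imread('pics/s1.png'),6);s0=cv2.cvtColor(cv2.imread('pics/side0.png'),6);t0=cv2.cvtColor(cv2.imread('pics/top0.png'),6)
print('s1 rows 234-256, cols 308-332');print(s[236:257,310:332])
print('s0 hole');print(s0[246:258,308:334])
print('t0 hole');print(t0[234:250,332:352])
for z in(22,48,88): print(z,proj('side',[497.5,87.2,z]),proj('side',[538,36.4,z]))
E
```

```text
s1 rows 234-256, cols 308-332
[[ 41  40  41  52  76  97 107  98  93  93  94  89  97 121 145 154 153 154
  153 153 155 154]
 [ 42  42  40  43  61  80  95  96  96  96  93  95 115 139 152 154 154 153
  154 154 156 155]
 [ 43  41  39  41  46  58  71  87  94  95  94 111 138 150 154 153 153 153
  153 154 156 154]
 [ 42  44  43  43  41  44  60  82  95  94 100 131 152 155 154 154 153 153
  155 155 156 152]
 [ 42  43  44  43  42  42  56  82  95  95 101 133 153 157 154 153 155 155
  156 156 154 153]
 [ 44  43  44  42  40  41  58  82  94  95  96 125 147 154 154 155 155 155
  156 156 155 153]
 [ 45  40  40  42  42  44  57  83  95  94  94 119 145 154 154 155 156 156
  155 150 146 145]
 [ 40  42  42  41  42  41  55  81  95  95  97 123 146 154 155 154 155 155
  152 138 122 126]
 [ 41  42  40  38  38  39  50  76  90  95 108 135 152 155 154 155 155 156
  152 140 131 138]
 [ 37  38  39  39  41  42  49  70  92 102 121 145 155 155 156 154 154 153
  153 150 148 150]
 [ 38  41  51  75  94  99 100 112 131 135 143 154 157 156 155 155 152 151
  150 151 152 151]
 [100 102 112 136 155 161 157 156 155 149 148 1
[... 3046 characters left out ...]
9
  190 190]
 [163 159 130 162 186 192 189 190 184 178 179 186 190 187 176 171 174 182
  186 189]
 [164 160 109 129 170 190 193 192 192 189 187 192 189 172 154 151 143 148
  155 162]
 [162 160 139 138 140 184 188 191 191 191 191 187 179 164 156 155 146 141
  150 154]
 [162 163 165 161 140 161 186 189 191 189 189 183 172 167 172 164 162 165
  170 167]
 [163 164 168 162 159 148 166 186 189 190 181 169 167 168 169 169 166 171
  173 171]
 [166 170 163 164 161 157 131 164 182 183 179 168 168 167 169 168 170 172
  173 169]]
22 [337.59110882 265.8446235 ] [319.72528947 256.41174532]
48 [337.45051848 253.99969949] [319.43994124 245.07948773]
88 [337.23021149 235.3574176 ] [318.99108745 227.2627431 ]
```

```bash
python3 - <<'E'
from m import *
print(tri((340.7,240.6),(320.0,251.6)),onz('top',340.7,240.6,32),onz('side',320.0,251.6,32),onz('side',318.75,242,0))
for p in([539.1,36.4,52],[537.1,36.4,52],[539.1,38.4,52],[537.1,36.4,32]):print(proj('side',p),proj('top',p))
print(O+50*np.array([np.cos(2.44+yaw),np.sin(2.44+yaw)]))
E
```

```text
(array([537.23756932,  37.56093367,  33.55711887]), np.float64(0.3729459512525152)) [537.50126528  37.49310014  32.        ] [537.38953158  33.59294832  32.        ] [ 552.39284679 -112.85501011    0.        ]
[318.8802696  243.31652909] [341.58973682 239.46757246]
[319.81729452 243.32088835] [341.60748016 240.32844   ]
[318.80656283 243.64421587] [340.72848942 239.48289435]
[320.03508161 252.0783676 ] [341.16748422 240.76198883]
[538.60004383  36.4224798 ]
```

>>> jog_arm(
  targets=[
    {"xyz": [0.02,-0.013,0],"spin": 0},
    {"xyz": [0,0,0.05],"spin": 0},
    {"xyz": [0,0,0.05],"spin": 0},
    {"xyz": [0,0,0.05],"spin": 0},
    {"xyz": [0,0,0.03],"spin": 0},
    {"xyz": [0,0,0.02],"spin": 0},
    {"xyz": [0,0,0.02],"spin": 0},
    {"xyz": [0,0,0.02],"spin": 0},
    {"xyz": [0,0,0],"spin": 0},
    {"xyz": [0,0,0],"spin": 0},
  ],
)

```text
time: 7.7
tool_pos: [536.6, 36.8, 51.3]
tcp_rot: [-3.141, 0.0, 2.251]
contact_force: [-0.4, -3.3, -1.2]
grip_width: 15.6
finger_force: 29.7
```

>>> jog_arm(
  targets=[
    {"xyz": [-0.006,-0.002,0],"spin": 0},
    {"xyz": [0,0,0.02],"spin": 0},
    {"xyz": [0,0,0.02],"spin": 0},
    {"xyz": [0,0,0.02],"spin": 0},
    {"xyz": [0,0,0.02],"spin": 0},
    {"xyz": [0,0,0.01],"spin": 0},
    {"xyz": [0,0,0.01],"spin": 0},
    {"xyz": [0,0,0],"spin": 0},
    {"xyz": [0,0,0],"spin": 0},
    {"xyz": [0,0,0],"spin": 0},
  ],
)

```text
time: 8.95
tool_pos: [536.9, 36.4, 43.6]
tcp_rot: [-3.142, 0.0, 2.251]
contact_force: [-0.7, -5.7, 1.6]
grip_width: 15.4
finger_force: 30.0
```

>>> jog_arm(
  targets=[
    {"xyz": [-0.007,-0.006,0],"spin": 0},
    {"xyz": [0,0,0.02],"spin": 0},
    {"xyz": [0,0,0.02],"spin": 0},
    {"xyz": [0,0,0.02],"spin": 0},
    {"xyz": [0,0,0.02],"spin": 0},
    {"xyz": [0,0,0.01],"spin": 0},
    {"xyz": [0,0,0],"spin": 0},
    {"xyz": [0,0,0],"spin": 0},
    {"xyz": [0,0,0],"spin": 0},
    {"xyz": [0,0,0],"spin": 0},
  ],
)

```text
time: 10.2
tool_pos: [536.8, 35.9, 36.7]
tcp_rot: [3.141, 0.0, 2.251]
contact_force: [-1.7, -4.3, 6.3]
grip_width: 15.6
finger_force: 30.4
```

>>> jog_arm(
  targets=[
    {"xyz": [0,0,0.015],"spin": 0},
    {"xyz": [0,0,0],"spin": 0},
    {"xyz": [0,0,0],"spin": 0},
    {"xyz": [0,0,0],"spin": 0},
    {"xyz": [0,0,0],"spin": 0},
    {"xyz": [0,0,0],"spin": 0},
    {"xyz": [0,0,0],"spin": 0},
    {"xyz": [0,0,0],"spin": 0},
    {"xyz": [0,0,0],"spin": 0},
    {"xyz": [0,0,0],"spin": 0},
  ],
)

```text
time: 11.45
tool_pos: [537.0, 35.9, 36.5]
tcp_rot: [3.141, 0.001, 2.251]
contact_force: [-4.6, -4.9, 15.3]
grip_width: 15.4
finger_force: 31.3
```

>>> jog_arm(
  targets=[
    {"xyz": [0,0,0],"spin": 0},
    {"xyz": [0,0,0],"spin": 0},
    {"xyz": [0,0,0],"spin": 0},
    {"xyz": [0,0,0],"spin": 0},
    {"xyz": [0,0,0],"spin": 0},
    {"xyz": [0,0,-0.1],"spin": 0},
    {"xyz": [0,0,-0.14],"spin": 0},
    {"xyz": [0,0,0],"spin": 0},
    {"xyz": [0,0,0],"spin": 0},
    {"xyz": [0,0,0],"spin": 0},
  ],
  gripper=50,
)

```text
time: 12.7
tool_pos: [536.6, 36.0, 54.1]
tcp_rot: [-3.141, -0.0, 2.251]
contact_force: [0.6, 0.1, -0.1]
grip_width: 45.9
finger_force: 0.0
```

Bottomed (15 N with no travel), so the pin is seated; slide out along the arm to the handle and look.

>>> jog_arm(
  targets=[
    {"xyz": [0.1,0,0],"spin": 0},
    {"xyz": [0.2,0.01,0],"spin": 0},
    {"xyz": [0.2,0.01,0],"spin": 0},
    {"xyz": [0.2,0,0],"spin": 0},
    {"xyz": [0.1,0,0],"spin": 0},
    {"xyz": [0,0,0],"spin": 0},
    {"xyz": [0,0,0],"spin": 0},
    {"xyz": [0,0,0],"spin": 0},
    {"xyz": [0,0,0],"spin": 0},
    {"xyz": [0,0,0],"spin": 0},
  ],
)

```text
time: 13.95
tool_pos: [497.8, 86.6, 54.3]
tcp_rot: [-3.142, -0.0, 2.25]
contact_force: [0.1, -0.5, -0.9]
grip_width: 45.8
finger_force: 0.0
```

```bash
python3 - <<'E'
from h import *
o=bot.get_obs();print(o['tool_pos'])
s=bot.capture('side');cv2.imwrite('pics/s2.png',s);t=bot.capture('top');cv2.imwrite('pics/t2.png',t)
crop=lambda im,x,y,w,h,k:cv2.resize(im[y:y+h,x:x+w],None,fx=k,fy=k,interpolation=cv2.INTER_CUBIC)
cv2.imwrite('pics/c4.png',np.hstack([crop(s,280,190,80,80,5),crop(t,290,200,80,80,5)]))
for z in(36,70): print(proj('side',[537,36.4,z]))
E
```

```text
[497.81233375  86.57782859  54.2552472 ]
[320.03837062 250.33627241]
[319.66591054 235.34037427]
```

View pics/c4.png

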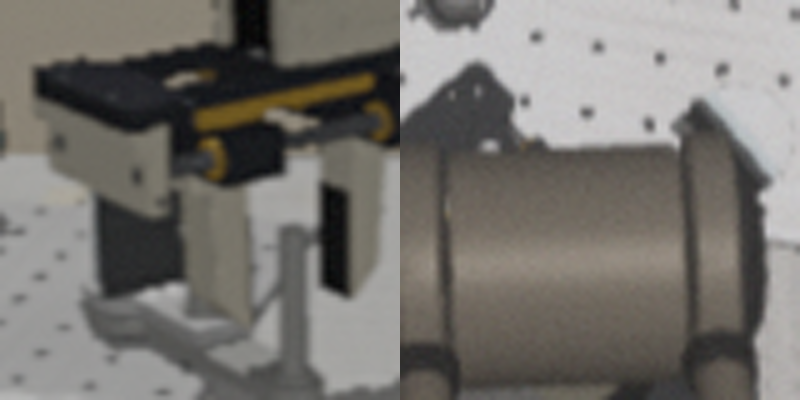

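Fingers straddle the handle (side px ~(338,235)); the mirror is undisturbed, and what shows of the pin sits at the lug. Close and swing.

>>> jog_arm(
  targets=[
    {"xyz": [0,0,0],"spin": 0},
    {"xyz": [0,0,0],"spin": 0},
    {"xyz": [0,0,0],"spin": 0},
    {"xyz": [0,0,0],"spin": 0},
    {"xyz": [0,0,0],"spin": 0},
    {"xyz": [0,0,0],"spin": 0},
    {"xyz": [0,0,0],"spin": 0},
    {"xyz": [0,0,0],"spin": 0},
    {"xyz": [0,0,0],"spin": 0},
    {"xyz": [0,0,0],"spin": 0},
  ],
  gripper=0,
)

```text
time: 15.3
tool_pos: [495.8, 85.3, 54.2]
tcp_rot: [-3.137, -0.001, 2.251]
contact_force: [-6.4, -8.1, 5.3]
grip_width: 11.1
finger_force: 30.0
```

>>> jog_arm(
  targets=[
    {"xyz": [-0.002,-0.072,0],"spin": -0.5},
    {"xyz": [-0.002,-0.072,0],"spin": -0.5},
    {"xyz": [-0.002,-0.072,0],"spin": -0.5},
    {"xyz": [-0.002,-0.072,0],"spin": -0.5},
    {"xyz": [-0.002,-0.072,0],"spin": -0.5},
    {"xyz": [-0.002,-0.072,0],"spin": -0.5},
    {"xyz": [-0.002,-0.072,0],"spin": -0.5},
    {"xyz": [-0.002,-0.072,0],"spin": -0.5},
    {"xyz": [0,0,0],"spin": 0},
    {"xyz": [0,0,0],"spin": 0},
  ],
)

```text
time: 16.55
tool_pos: [467.6, 51.9, 54.2]
tcp_rot: [-3.141, -0.002, 2.649]
contact_force: [-5.5, 3.0, 4.1]
grip_width: 11.2
finger_force: 30.0
```

```bash
python3 - <<'E'
from m import *
o=bot.get_obs();print(o['tool_pos'],o['contact_force'],o['grip_width'])
d=o['tool_pos'][:2]-O-[.3,-.35];print('handle r',np.hypot(*d),'ang',np.arctan2(d[1],d[0])-yaw-2.44)
s=bot.capture('side');cv2.imwrite('pics/s3.png',s);t=bot.capture('top');cv2.imwrite('pics/t3.png',t)
t0=cv2.imread('pics/top0.png')
crop=lambda im,x,y,w,h,k:cv2.resize(im[y:y+h,x:x+w],None,fx=k,fy=k,interpolation=cv2.INTER_CUBIC)
cv2.imwrite('pics/c5.png',np.vstack([np.hstack([crop(s,280,190,66,50,6),crop(s,280,235,66,50,6)]),np.hstack([crop(t,325,205,66,50,6),crop(t0,325,205,66,50,6)])]))
E
```

```text
[467.59056557  51.85240465  54.20132743] [-5.4954672   3.01596468  4.13255428] 11.210374093617526
handle r 116.35414230155077 ang 0.40279091590594973
```

View pics/c5.png

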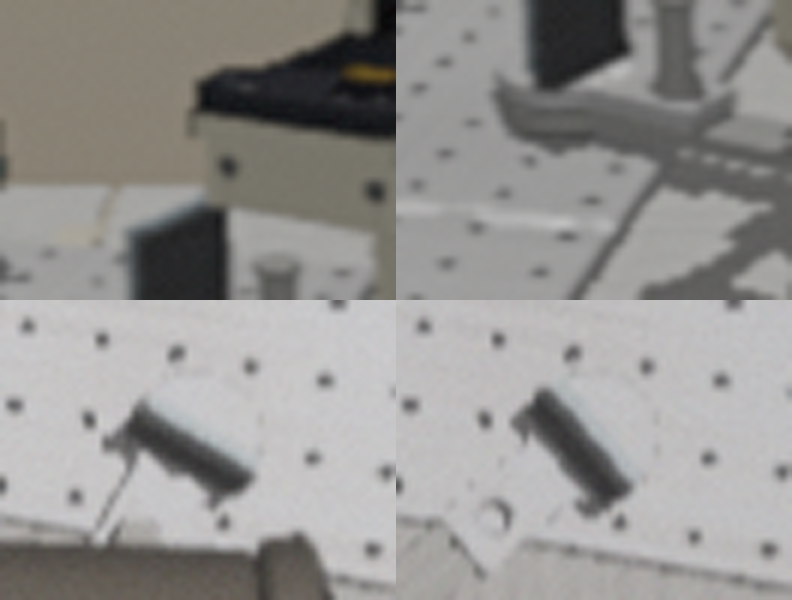

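Pin stands upright with the collar on the lug and the mirror has turned with the crank. In the top crops the mirror's front edge runs from (135,400) to (255,475), against (540,385) to (630,490) at rest. I'll measure the turn.

```bash
cat > ang.py <<'E'
from m import *
import sys
def mang(f):
    g=cv2.cvtColor(cv2.imread(f),6).astype(np.float32); c=proj('top',np.r_[O,80]); g=cv2.GaussianBlur(g,(0,0),.6)
    a0=None; pts=[]
    # coarse direction from dark mask, then subpixel front edge along the normal
    m=np.zeros_like(g);r=13;x,y=int(c[0]),int(c[1]);m[y-r:y+r,x-r:x+r]=g[y-r:y+r,x-r:x+r]<85
    p=np.argwhere(m)[:,::-1].astype(float); mu=p.mean(0); d=np.linalg.svd(p-mu,full_matrices=False)[2][0]; d*=np.sign(d[0]); n=np.array([d[1],-d[0]])
    for it in range(3):
        pts=[]
        for s in np.arange(-6.5,6.6,.5):
            q=[mu+s*d+k*n for k in np.arange(-1,6,.1)]
            v=cv2.remap(g,np.float32([[w[0] for w in q]]),np.float32([[w[1] for w in q]]),1)[0]
            i=np.argmax(v>110)
            if i>0: pts.append(q[i])
        W=np.array([onz('top',*w,80)[:2] for w in pts])
        P=np.array(pts); vx,vy,_,_=cv2.fitLine(np.float32(P),cv2.DIST_HUBER,0,.01,.01).ravel(); d=np.array([vx,vy])*np.sign(vx); n=np.array([d[1],-d[0]])
    vx,vy,x0,y0=cv2.fitLine(np.float32(W-O),cv2.DIST_HUBER,0,.01,.01).ravel()
    N=np.array([-vy,vx]); N*=np.sign(N[0]); res=np.std((W-O-[x0,y0])@N)
    return np.arctan2(N[1],N[0])-yaw, len(W),res, N@[x0,y0]
for f in sys.argv[1:]: print(f,mang(f))
E
python3 ang.py pics/top0.png pics/t2.png pics/t3.png
```

```text
pics/top0.png (np.float64(-0.6938630907081879), 27, np.float64(0.24901444677208653), np.float32(-7.592842))
pics/t2.png (np.float64(-0.6837743489288605), 27, np.float64(0.22673633156661202), np.float32(-8.014577))
pics/t3.png (np.float64(-0.35142391605608825), 27, np.float64(0.11041154941848026), np.float32(-8.25202))
```

```bash
python3 - <<'E'
from m import *
X=lambda a,r,z:np.r_[O+r*np.array([np.cos(a+yaw),np.sin(a+yaw)]),z]
for a in(-.72,-.76,-.80): print(a,proj('side',X(a,150,58)).round(1),proj('top',X(a,150,75)).round(1))
e=onz('side',275.3,217,58);print('lens side on z58',e)
# body top face: darkest pixels, far edge midpoint corners from crop (720,122),(758,172)
C=lambda u,v:(280+(u+.5)/5-.5,145+(v+.5)/5-.5)
a=onz('top',*C(720,122),75);b=onz('top',*C(759,172),75);m=(a+b)[:2]/2-O;print(np.linalg.norm(a-b),np.hypot(*m),np.arctan2(m[1],m[0])-yaw)
t=cv2.imread('pics/top0.png').max(2)
for th in(50,65,90):
    r=np.zeros(t.shape,np.uint8);r[160:205,395:440]=t[160:205,395:440]<th
    M=cv2.moments(r,True);c=onz('top',M['m10']/M['m00'],M['m01']/M['m00'],70)[:2]-O;print(th,M['m00'],np.hypot(*c),np.arctan2(c[1],c[0])-yaw)
s=cv2.imread('pics/side0.png'); print(cv2.cvtColor(s,6)[208:224,262:284])
E
```

```text
-0.72 [273.9 218.5] [409.  184.5]
-0.76 [276.1 218. ] [410.7 186.6]
-0.8 [278.3 217.6] [412.2 188.7]
lens side on z58 [ 660.50370758 -133.06057893   58.        ]
29.34576829237847 199.68383536420475 -0.7601357079975078
50 7.0 166.88793313518678 -0.7695572221993505
65 235.0 177.58780959167973 -0.759544294534742
90 317.0 173.46909087126483 -0.7602196538680935
[[ 97  72  69  68  49  27  21  22  25  17  15  18  32  54  77 103 117 124
  125 124 123 123]
 [ 87  37  17  19  20  19  20  20  18  18  18  20  18  20  31  56  76 103
  120 125 124 123]
 [ 88  36  10  16  19  19  20  21  22  21  21  20  20  15  14  17  27  65
  108 123 125 124]
 [ 90  36  11  16  10  20  22  16  21  17  18  17  18  17  16   9   8  47
  103 123 125 125]
 [ 90  38   7  12  15  11  14  16  13  15  15  24  34  37  28  19  16  46
  102 123 125 125]
 [ 89  38  10   7   9  13   9   9  14  21  35  49  52  53  51  42  24  51
  102 123 124 124]
 [ 90  41   8  10  12  14  17  16  17  29  46  56  55  53  63  61  48  55
  103 125 125 124]
 [ 90  36   6  13  17  14  13  12  20  39  50  54  58  74  79  77  71  72
  100 121 125 124]
 [ 90  35  12   8   5  14  13  14  25  40  46  51  69  80  81  83  81  74
   79 107 122 124]
 [ 89  36   5   7  17  13  11  17  26  34  42  53  74  80  81  80  82  73
   70 104 121 124]
 [ 87  34   8  11  11   9  13  16  22  33  40  55  73  81  83  80  81  74
   69 101 122 124]
 [ 94  48  14   5   7  11   9  13  18  28  37  57  74  80  81  82  78  72
   74 105 122 123]
 [124 101  66  33  12  11  13  13  16  23  29  45  64  77  77  75  70  66
   94 122 131 130]
 [153 147 124  88  48  18   9   7  10  15  13  27  43  56  66  68  71  84
  117 145 153 153]
 [158 159 152 136 107  76  44  21  13  11  23  32  53  77  94 106 122 136
  149 156 159 159]
 [159 159 160 157 151 136 109  79  56  53  56  72 103 136 150 151 153 157
  158 157 157 156]]
```

>>> jog_arm(
  targets=[
    {"xyz": [0,-0.036,0],"spin": -0.25},
    {"xyz": [0,-0.036,0],"spin": -0.25},
    {"xyz": [0,-0.036,0],"spin": -0.25},
    {"xyz": [0,-0.03,0],"spin": -0.2},
    {"xyz": [0,0,0],"spin": 0},
    {"xyz": [0,0,0],"spin": 0},
    {"xyz": [0,0,0],"spin": 0},
    {"xyz": [0,0,0],"spin": 0},
    {"xyz": [0,0,0],"spin": 0},
    {"xyz": [0,0,0],"spin": 0},
  ],
)

```text
time: 17.9
tool_pos: [462.7, 42.0, 54.2]
tcp_rot: [-3.141, -0.003, 2.745]
contact_force: [-3.7, 3.0, 3.8]
grip_width: 11.1
finger_force: 30.0
```

```bash
python3 - <<'E'
from m import *
for k in range(3): cv2.imwrite(f'pics/t4{k}.png',bot.capture('top'))
o=bot.get_obs();d=o['tool_pos'][:2]-O-[.3,-.35];print(o['tool_pos'],np.hypot(*d),np.arctan2(d[1],d[0])-yaw-2.44)
E
python3 ang.py pics/t4?.png
```

```text
[462.71223533  41.97522756  54.20964923] 116.53723147035693 0.4974169672819353
pics/t40.png (np.float64(-0.25214785022967223), 27, np.float64(0.20661117897732018), np.float32(-8.276732))
pics/t41.png (np.float64(-0.2509631185077942), 27, np.float64(0.18927153236147692), np.float32(-8.350337))
pics/t42.png (np.float64(-0.24565520568125607), 27, np.float64(0.20027305130495224), np.float32(-8.306377))
```

```bash
python3 - <<'E'
from h import *
o=bot.get_obs();print(o['time'],abs(o['dq']).max(),o['grip_width'],o['finger_force'])
print(bot.close_job())
E
```

```text
18.05 0.0005621893473266072 11.34425283952007 29.99978542327881
the job is handed in; nothing more can be done
None
```

The pin is fully home through both holes, and I handed the job in at 18 s with the arm still holding the handle. The mirror was steady at about 0.44 rad, against about 0.445 rad needed for the camera to see the cross; no verdict came back.

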